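Pack the incubator door service caddy

TASK

Pack the service caddy for the incubator door: lay the long ceramic thermometer sleeve inside the long rim, the square damper plate with four holes inside the square rim, and the round rubber bumper inside the round rim, each lying flat on its liner's floor. Leave the short sleeve, the oblong plate without holes and the square bumper where they lie, and set the ceramic sleeve down rather than dropping it.

Things in the scene. Friction and masses are not known exactly. Their poses are not given: they have to be found in the camera images.
- sleeve_long: WANTED. White glazed ceramic thermometer sleeve lying down, 95 mm long: a round body 24 mm in diameter with a square flange 28 x 28 mm, 8 mm thick, at each end, on which it lies without rolling. Origin at its very centre, 14 mm above what it lies on; x runs along its length. About 90 g.
- plate_holed: WANTED. Galvanized square damper plate 64 x 64 mm, 3 mm thick, with four 13 mm holes near its corners, lying flat. A black bar grip stands on its middle: 30 mm along the plate's x, 16 mm across (y), its top 29 mm above the plate's underside. Origin at the centre of the underside, z up. About 120 g.
- bumper_round: WANTED. Grey rubber bumper, a round puck 38 mm in diameter and 24 mm high with a small steel screw head in the middle of its top. Origin at the centre of its underside, z up. About 40 g.
- sleeve_short: LOOK-ALIKE, to be left. White ceramic sleeve like the long one but only 60 mm long. Origin at its centre, x along its length.
- plate_blank: LOOK-ALIKE, to be left. Galvanized oblong plate 80 mm (x) by 50 mm (y), 3 mm thick, without holes, with the same black bar grip. Origin at the centre of the underside.
- bumper_square: LOOK-ALIKE, to be left. Grey rubber bumper, square, 36 x 36 mm and 24 mm high. Origin at the centre of the underside.
- liner_long: Place of the long sleeve. Fixed liner in the caddy: a dark grey base 124 mm (x) by 92 mm (y) and 3 mm thick, carrying a low white rim 6 mm high and 3 mm thick. Origin at the centre of the base's underside, 5 mm above the shelf; the floor inside the rim is 3 mm above the origin, the rim's top 9 mm. z up. The rim is an oblong 115 mm (x) by 48 mm (y) inside.
- liner_square: Place of the holed plate. Fixed liner in the caddy: a dark grey base 124 mm (x) by 92 mm (y) and 3 mm thick, carrying a low white rim 6 mm high and 3 mm thick. Origin at the centre of the base's underside, 5 mm above the shelf; the floor inside the rim is 3 mm above the origin, the rim's top 9 mm. z up. The rim is a square 84 x 84 mm inside.
- liner_round: Place of the round bumper. Fixed liner in the caddy: a dark grey base 124 mm (x) by 92 mm (y) and 3 mm thick, carrying a low white rim 6 mm high and 3 mm thick. Origin at the centre of the base's underside, 5 mm above the shelf; the floor inside the rim is 3 mm above the origin, the rim's top 9 mm. z up. The rim is a ring 58 mm in diameter inside.
- caddy: Shallow aluminium tray 140 mm (x) by 294 mm (y), walls 5 mm thick and 12 mm high, floor 5 mm thick, fixed to the shelf; the three liners stand side by side along its y, in any order. Origin at the centre of its underside, z up.
Mind the look-alikes: they are no part of the job. What is shaped like the bumper_round but orange or yellow is not meant.

How it is judged:
At the end, for the whole second after the job is handed in: Long sleeve in the long rim, holed plate in the square rim, round bumper in the round rim, each at rest flat on its liner's floor (3 mm in height; origin within 14 mm of the liner's centre along each liner axis); the three look-alikes within 30 mm of where they began (x of sleeve_long in the frame of liner_long between -0.014 and 0.014 m and y of sleeve_long in the frame of liner_long between -0.014 and 0.014 m and z of sleeve_long in the frame of liner_long between 0.013 and 0.0205 m and linear speed of each of sleeve_long, plate_holed, bumper_round below 0.02 m/s and angular speed of each of sleeve_long, plate_holed, bumper_round below 0.2 rad/s and angle between the x axis of sleeve_long and the x axis of liner_long, either way round below 0.3 rad and x of plate_holed in the frame of liner_square between -0.014 and 0.014 m and y of plate_holed in the frame of liner_square between -0.014 and 0.014 m and z of plate_holed in the frame of liner_square between 0 and 0.006 m and angle between plate_holed's own z axis and vertical below 0.08 rad and x of bumper_round in the frame of liner_round between -0.014 and 0.014 m and y of bumper_round in the frame of liner_round between -0.014 and 0.014 m and z of bumper_round in the frame of liner_round between 0 and 0.006 m and angle between bumper_round's own z axis and vertical below 0.1 rad and distance of each of sleeve_short, plate_blank, bumper_square from where it was at the start of the episode below 0.03 m); the robot touches nothing.
It fails at once if the short sleeve is shifted by more than 30 mm (distance of sleeve_short from where it was at the start of the episode above 0.03 m).
It fails at once if the oblong plate is shifted by more than 30 mm (distance of plate_blank from where it was at the start of the episode above 0.03 m).
It fails at once if the square bumper is shifted by more than 30 mm (distance of bumper_square from where it was at the start of the episode above 0.03 m).
It fails at once if the long ceramic sleeve is dropped (falls free from more than about 35 mm) (contact force between sleeve_long and the fingers below 0.02 N and linear speed of sleeve_long above 0.85 m/s).
It also fails if it takes over 83 s, if anything falls off the work surface, if the arm or the gripper's body presses on something with over 40 N, if the wrist force passes 120 N, or if a joint passes its speed limit or range.

ROBOT

A 6-joint arm with a two-finger parallel gripper is mounted at the origin on the work surface. World frame = base frame: x ahead of the robot, y to its left, z up, the work surface at z = 0. Lengths are in m, angles in rad, forces in N, time in s.
With the tool pointing down it reaches from about 0.3 to 0.875 m from the base axis. Payload 4.2 kg.
Tool frame: the origin (TCP) lies between the finger pads; the fingertips stand 8 mm ahead of it and the grasp point (between the pads) lies 11 mm behind it; z points along the fingers, y is the line along which they close (so a half turn about z gives the same grasp; the last joint's range is limited). The gripper opens to 85 mm and grips with 20 to 120 N. Pads are 22 mm wide; open, the fingers measure 114 mm over their backs; the gripper's body (76 mm by 85 mm) begins 54 mm behind the grasp point. The pads swing forward as they close: fully open they stand 13 mm farther back than shut.
Start: joints at [-1.19, 0.32, 1.565, -0, 1.257, -0.02], TCP at [0.224, -0.529, 0.239] pointing down, gripper open.
Joint ranges: [-3.11, 3.11], [-0.84, 2.01], [0.21, 2.61], [-1.34, 4.49], [0.05, 2.63], [-2.56, 2.56]. Speed limits (rad/s): [2.57, 2.57, 3.14, 3.14, 3.14, 3.14].

INTERFACE

Orientations are given as a rotation vector (axis times angle).
In Python, from rig import ctrl, viewer, boxes_of, mark_of gives the robot as it stands. The module is installed in compiled form; this text tells all that it offers.
- The arm moves only by the tool drive_tool, never from a script. Its argument "targets" is a list that holds one entry, the list of rows, each a list of 7 numbers: the turn, a rotation vector about the tool's x, y, z in degrees, then the shift along the tool's x, y, z in mm, then the finger opening in mm, from 0 to 85.4. A call has 1 to 20 rows; each row is the pose to reach, as a shift and turn from the pose commanded when the call began, along the tool's axes at that moment; what a row does not reach only later rows make up. A row lasts 1/12 s, in which the tool goes at most 41.7 mm and 7.16 degrees, less where a joint would pass 70% of its speed; a pose out of reach is approached as far as the arm can. A call with a gripper value outside its range is refused whole. The fingers move at their own pace and stop on an object; the grip force is fixed at half the most. Time passes only in rows, so rows that repeat a pose let the fingers close. It gives the time, the measured TCP pose, the force, the opening and the grip force at its end, in the units of the state.
- ctrl.sense(): the state, without advancing time (a new reading comes with each control period).
- viewer.grab_frame(name): name is "scene" or "top"; returns the picture (384x512x3 uint8, red, green, blue); there is no depth.
- viewer.camera_model(name): a dict with "fov_y" (degrees; the focal length in pixels is half the picture's height over the tangent of half this angle, whatever the lens; pixels are square), "cx", "cy" (the principal point, pixels), "dist_coeffs" ([k1, k2, p1, p2, k3] as OpenCV has them; the pictures are not rectified), "xyz" and "rotation" of the camera in the world. Camera axes: x right, y down, z forward; pixel columns grow to the right and rows downward; lengths in m; the calibration is good to about 2 mm. A picture is of the moment at which its call begins. camera_model takes no time and is no camera call.
- ctrl.close_job(): hands the job in; it is judged then, once.
Trained networks look in the newest picture that a camera, given by its name, has taken for a name from the list of things; names that differ only in an ending like _2 or _b are one class to them, and where a whole thing is asked for, a point or a joint stands for the part that bears it (a point fixed in the world has none). Each returns a list of dicts, best first, with "confidence" (0 to 1); they miss things now and then, are a little off and sometimes report something else, mostly with a low value. They report only what shows in the picture. A call takes as long as a camera call. They do not tell look-alikes from the thing itself.
- boxes_of(camera, target): "position" ([x, y, z] in m, in world coordinates, good to about 4 mm: the middle of the surface that is visible of it).
- mark_of(camera, target): "position" ([x, y, z] in m, in world coordinates, good to about 4 mm: a listed point, or the origin of a listed thing).
The state is a dict: "clock": time; "joint_pos": joint angles; "dq": joint speeds; "joint_torque": joint torques, N m; "tcp_pos": TCP position; "orientation": TCP orientation; "contact_force": force on the tool from outside, world axes, zero at the start; "moment": the same for the moment, N m; "width": finger opening in m; "finger_force": force on a finger pad.
Only numpy, scipy, OpenCV 4.12 (cv2) and the standard library are available. Lean on these libraries where they do the work, as an engineer would, in place of code of your own. Each camera call takes 0.05 s, during which the arm holds its last target. There are 200 camera calls.

## Working session

There is one attempt and no reset: what is moved stays moved. The work goes in short steps, Python scripts to look and compute and a tool call to move; the robot and the scene stay as the last step left them, time stands still between calls to the robot, and variables do not carry over. Pictures are saved under pics/ and viewed, at most 14 in all, crops included, and the job is handed in when it is done.

Besides the shell and the picture viewer there is one more tool, called after "Request:" by a JSON object that holds its "op" and its "data". drive_tool: Moves the arm, as the interface text tells. Its arguments: {"type":"object","properties":{"targets":{"type":"array","items":{"type":"array","items":{"type":"array","items":{"type":"number"}}}}},"required":["targets"]}

```bash
mkdir -p pics
cat > h.py <<'E'
import numpy as np, cv2
from rig import ctrl, viewer, boxes_of, mark_of
from scipy.spatial.transform import Rotation as R
def rot(c):
    r=np.array(c["rotation"],float)
    return r if r.shape==(3,3) else (R.from_rotvec(r).as_matrix() if r.size==3 else R.from_quat(r).as_matrix())
def K(c):
    f=192/np.tan(np.radians(c["fov_y"])/2)
    return np.array([[f,0,c["cx"]],[0,f,c["cy"]],[0,0,1.]])
def p2w(name,px,z):
    c=viewer.camera_model(name)
    u=cv2.undistortPoints(np.array(px,float).reshape(-1,1,2),K(c),np.array(c["dist_coeffs"],float)).reshape(-1,2)
    d=np.c_[u,np.ones(len(u))]@rot(c).T; o=np.array(c["xyz"])
    return o+d*((z-o[2])/d[:,2])[:,None]
def w2p(name,P):
    c=viewer.camera_model(name); r=rot(c)
    rv=cv2.Rodrigues(r.T)[0]; t=-r.T@np.array(c["xyz"])
    return cv2.projectPoints(np.array(P,float).reshape(-1,1,3),rv,t,K(c),np.array(c["dist_coeffs"],float))[0].reshape(-1,2)
def save(name,fn,crop=None,s=1):
    im=viewer.grab_frame(name)[:,:,::-1]
    if crop: x0,y0,x1,y1=crop; im=im[y0:y1,x0:x1]
    cv2.imwrite("pics/"+fn,cv2.resize(im,None,fx=s,fy=s,interpolation=cv2.INTER_CUBIC))
E
python3 - <<'E'
from h import *
for n in("top","scene"):
    print(n,viewer.camera_model(n)); save(n,n+"0.png",s=1.5)
print(ctrl.sense())
for t in "sleeve_long plate_holed bumper_round liner_long liner_square liner_round caddy sleeve_short plate_blank bumper_square".split():
    for d in mark_of("top",t): print(t,np.round(d["position"],3),round(d["confidence"],2),w2p("top",d["position"]).round(0))
E
```

```text
top {'fov_y': 54.65522303200243, 'cx': 260.4127091736559, 'cy': 191.69913073631668, 'dist_coeffs': array([-0.05159773,  0.        ,  0.        ,  0.        ,  0.        ]), 'xyz': array([0.37799231, 0.01306122, 1.02280954]), 'rotation': array([-2.1445349 ,  2.14954709, -0.1813746 ])}
scene {'fov_y': 52.94598833069465, 'cx': 257.22784760726415, 'cy': 192.3774258194787, 'dist_coeffs': array([0.02879709, 0.        , 0.        , 0.        , 0.        ]), 'xyz': array([ 1.05725205, -0.07283269,  0.64426156]), 'rotation': array([-1.86137906, -1.67440173,  0.64192856])}
{'clock': 0.1, 'joint_pos': array([-1.19000361e+00,  3.20227646e-01,  1.56558454e+00, -1.63612985e-05,
        1.25739942e+00, -1.99961423e-02]), 'dq': array([ 0.00053359, -0.00138358, -0.00371812, -0.00048888,  0.00077668,
        0.00118884]), 'joint_torque': array([ 2.14948818e-04, -4.16407478e+01, -2.34705001e+01, -1.10175711e-04,
        4.91981526e-03, -1.42916079e-05]), 'tcp_pos': array([ 0.22417295, -0.52903777,  0.23855583]), 'orientation': array([-3.07716385e+00, -6.25043802e-01,  4.80078590e-04]), 'contact_force': array([ 0.87858149, -0.21328754,  0.16273568]), 'moment': array([-0.03889082,  0.02165264, -0.0141957 ]), 'finger_force': 0.0, 'width': 0.08544136769168224}
sleeve_long [ 0.583 -0.326  0.01 ] 0.81 [[376. 175.]]
sleeve_long [0.428 0.304 0.001] 0.63 [[149. 231.]]
plate_holed [ 0.431 -0.31   0.001] 0.63 [[372. 230.]]
bumper_round [ 0.432  0.101 -0.001] 0.68 [[223. 230.]]
bumper_round [ 0.367  0.047 -0.003] 0.56 [[243. 254.]]
bumper_round [0.401 0.177 0.004] 0.55 [[195. 241.]]
liner_long [0.628 0.083 0.008] 0.88 [[230. 159.]]
liner_square [ 0.628 -0.008  0.004] 0.57 [[263. 160.]]
liner_round [ 0.623 -0.107  0.011] 0.56 [[298. 161.]]
sleeve_short [ 0.445 -0.098  0.014] 0.53 [[296. 224.]]
plate_blank [ 0.428  0.302 -0.001] 0.94 [[150. 231.]]
bumper_square [0.591 0.335 0.002] 0.47 [[141. 173.]]
```

View pics/top0.png

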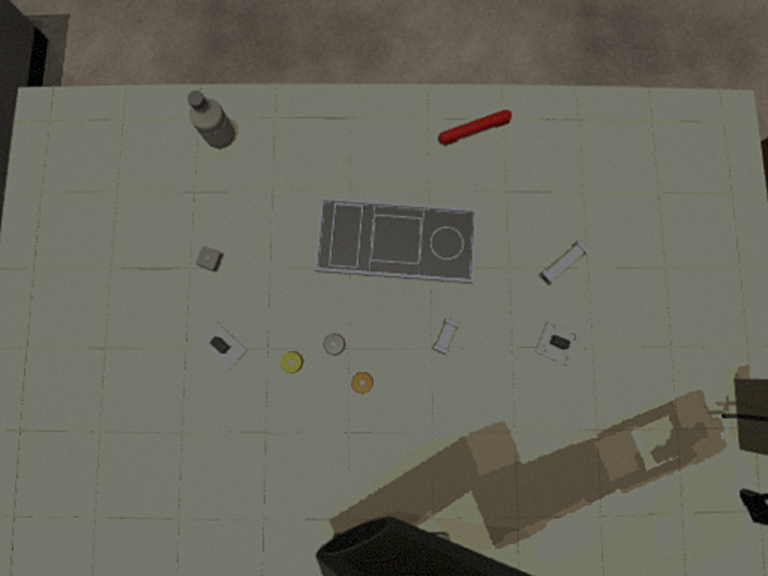

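View pics/scene0.png

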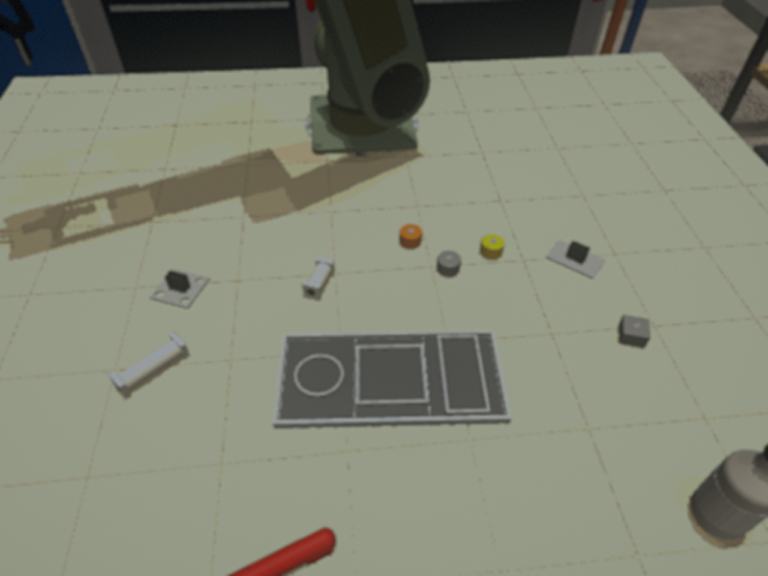

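The dim top picture (in 1.5x pixels) shows these candidates:
- **Sleeves:** long at (565,262), short at (446,336).
- **Plates:** holed at (557,343), blank at (223,345).
- **Bumpers:** round grey at (334,344), square grey at (209,258), yellow at (291,362), orange at (362,382).
- **Caddy:** long rim at (346,235), square rim at (396,240), round rim at (447,243).

My choices are (565,262), (557,343) and (334,344). I'll check them in close crops.

Run:
```python
from h import *
im=viewer.grab_frame("top")[:,:,::-1]; im=np.clip(im.astype(float)*1.5,0,255).astype(np.uint8)
def c(x0,y0,w,h,s): return cv2.resize(im[y0:y0+h,x0:x0+w],None,fx=s,fy=s,interpolation=cv2.INTER_CUBIC)
a=np.hstack([c(350,155,50,40,5),c(346,210,50,40,5),c(200,210,50,40,5)])
b=c(200,125,125,66,6)
cv2.imwrite("pics/c1.png",np.vstack([a,np.pad(b[:, :750],((0,0),(0,0),(0,0)))]))
s=viewer.grab_frame("scene")[:,:,::-1]; s=np.clip(s.astype(float)*1.3,0,255).astype(np.uint8)
im=s
a=np.hstack([c(70,215,65,50,6),c(92,170,65,50,6)])
cv2.imwrite("pics/c2.png",np.vstack([a,np.hstack([c(270,150,65,45,6),c(195,165,65,45,6)])]))
```

```text
(no output)
```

View pics/c1.png

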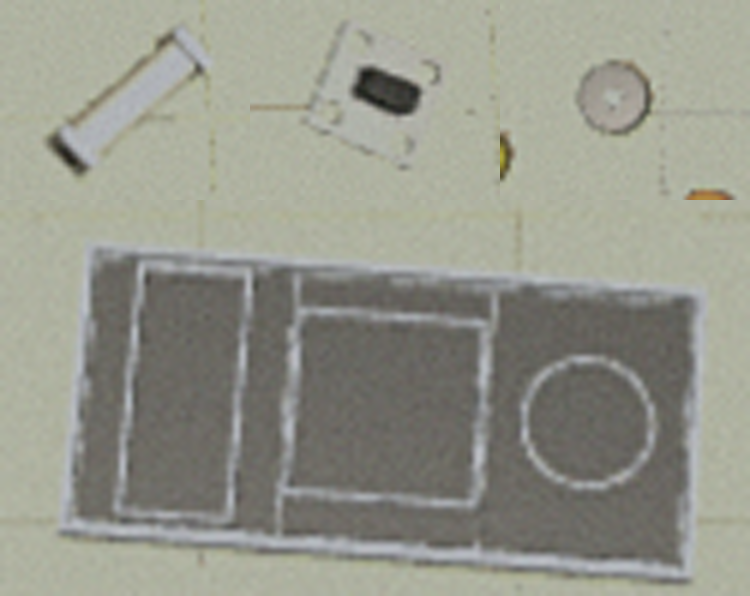

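View pics/c2.png

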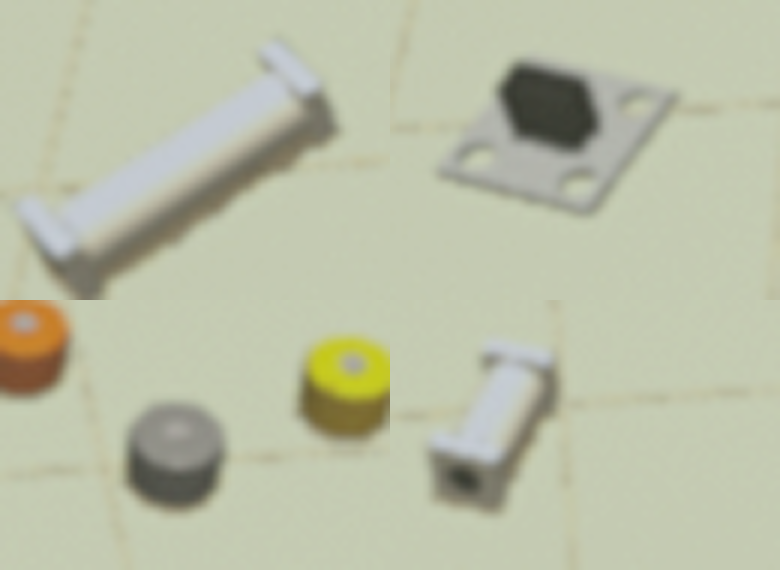

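The crops confirm the choices: the sleeve in crop 1 is the long one, the plate has four holes, and the bumper is round and grey. Next I'll measure positions, using the scene camera as a cross-check.

Run:
```python
from h import *
def T(pts,ox,oy,x0,y0,s,z): return p2w("top",[((a-ox)/s+x0-.0,(b-oy)/s+y0) for a,b in pts],z)
sl=T([(198,45),(70,150),(134,98)],0,0,350,155,5,.028)
pl=T([(365,38),(432,72),(403,145),(332,110)],250,0,346,210,5,.003)
bu=T([(612,98)],500,0,200,210,5,.025)
ri=T([(588,422)],0,200,200,125,6,.014)
sq=T([(300,312),(490,322),(475,505),(285,490)],0,200,200,125,6,.014)
lo=T([(143,265),(250,270),(232,517),(117,515)],0,200,200,125,6,.014)
ca=T([(90,248),(703,290),(688,577),(62,530)],0,200,200,125,6,.012)
for n,v in dict(sl=sl,pl=pl,bu=bu,ri=ri,sq=sq,lo=lo,ca=ca).items():
    print(n,v.mean(0).round(4),v[:,:2].round(3).tolist())
print("pl long dir",np.degrees(np.arctan2(*(pl[1]-pl[0])[[1,0]])),np.degrees(np.arctan2(*(pl[2]-pl[3])[[1,0]])))
print("sl",np.degrees(np.arctan2(*(sl[0]-sl[1])[[1,0]])))
print("caddy y",[np.degrees(np.arctan2(*(a-b)[[1,0]])) for a,b in((ca[0],ca[1]),(ca[3],ca[2]))])
# scene check
S=lambda pts,x0,y0,ox,oy,z:p2w("scene",[((a-ox)/6+x0,(b-oy)/6+y0) for a,b in pts],z)
print("scene bu",S([(177,430)],270,150,0,300,.025))
a=S([(290,65),(48,225)],70,215,0,0,.028);print("scene sl",a,a.mean(0))
print("scene pl",S([(636,101),(473,155),(578,180)],92,170,390,0,.003))
print("scene liners",p2w("scene",[(319/1.5,375/1.5),(391/1.5,373/1.5),(464/1.5,373/1.5)],.014))
for t in("sleeve_long","plate_holed","bumper_round","liner_long","liner_square","liner_round"):
    for d in mark_of("scene",t)[:3]: print(t,np.round(d["position"],3),round(d["confidence"],2))
s=ctrl.sense(); print(R.from_rotvec(s["orientation"]).as_matrix().round(3))
```

```text
sl [ 0.5809 -0.322   0.028 ] [[0.611, -0.36], [0.552, -0.285], [0.581, -0.322]]
pl [ 0.4348 -0.3107  0.003 ] [[0.464, -0.302], [0.445, -0.339], [0.405, -0.32], [0.425, -0.282]]
bu [0.4313 0.1011 0.025 ] [[0.431, 0.101]]
ri [ 0.6192 -0.1062  0.014 ] [[0.619, -0.106]]
sq [ 0.6266 -0.013   0.014 ] [[0.672, 0.028], [0.667, -0.061], [0.58, -0.053], [0.587, 0.035]]
lo [0.6343 0.0808 0.014 ] [[0.695, 0.101], [0.692, 0.051], [0.574, 0.059], [0.575, 0.112]]
ca [ 0.6257 -0.0123  0.012 ] [[0.704, 0.127], [0.684, -0.162], [0.546, -0.151], [0.569, 0.137]]
pl long dir -117.38610926207255 -116.64402836866182
sl -51.68766878310861
caddy y [np.float64(85.9902863834448), np.float64(85.58383677394768)]
scene bu [[0.4351429  0.10130782 0.025     ]]
scene sl [[ 0.55553525 -0.28896153  0.028     ]
 [ 0.61204455 -0.35496037  0.028     ]] [ 0.5837899  -0.32196095  0.028     ]
scene pl [[ 0.42471969 -0.27961609  0.003     ]
 [ 0.44683544 -0.33605925  0.003     ]
 [ 0.46326614 -0.29634499  0.003     ]]
scene liners [[ 0.62326314 -0.10477589  0.014     ]
 [ 0.62977279 -0.01128257  0.014     ]
 [ 0.63945009  0.08374072  0.014     ]]
sleeve_long [ 0.581 -0.325  0.013] 0.73
plate_holed [ 0.433 -0.308 -0.003] 0.84
bumper_round [ 0.403  0.175 -0.001] 0.73
bumper_round [ 0.435  0.104 -0.001] 0.66
bumper_round [0.365 0.05  0.001] 0.64
liner_long [0.634 0.085 0.002] 0.6
liner_long [ 0.432  0.103 -0.003] 0.34
liner_square [ 0.627 -0.015  0.006] 0.75
liner_square [ 0.435  0.101 -0.001] 0.51
liner_round [ 0.62  -0.102  0.007] 0.96
liner_round [ 0.433  0.104 -0.001] 0.31
[[ 0.921  0.39  -0.   ]
 [ 0.39  -0.921 -0.   ]
 [-0.     0.    -1.   ]]
```

```bash
cat > go.py <<'E'
import sys
from h import *
s=ctrl.sense(); x,y,z,a=map(float,sys.argv[1:5])
M=R.from_rotvec(s["orientation"]).as_matrix(); p=np.array(s["tcp_pos"])
ca,sa=np.cos(np.radians(a)),np.sin(np.radians(a))
G=np.array([[ca,sa,0],[sa,-ca,0],[0,0,-1.]])
print("turn",np.degrees(R.from_matrix(M.T@G).as_rotvec()).round(1),"shift",((M.T@(np.array([x,y,z])-p))*1000).round(1))
print("t",round(s["clock"],2),"tcp",p.round(4),"w",s["width"],"F",np.round(s["contact_force"],1),"ff",s["finger_force"])
E
python3 go.py .582 -.322 .12 -50.5
```

```text
turn [ 0.   0.  73.5] shift [410.3 -51.4 119.3]
t 1.0 tcp [ 0.2243 -0.5294  0.2393] w 0.08578269064419905 F [0.1 0.6 0.2] ff 0.0
```

Request:
{"op": "drive_tool", "data": {"targets": [[[0,0,73.5,410,-51,119,60],[0,0,73.5,410,-51,119,60],[0,0,73.5,410,-51,119,60],[0,0,73.5,410,-51,119,60],[0,0,73.5,410,-51,119,60],[0,0,73.5,410,-51,119,60],[0,0,73.5,410,-51,119,60],[0,0,73.5,410,-51,119,60],[0,0,73.5,410,-51,119,60],[0,0,73.5,410,-51,119,60],[0,0,73.5,410,-51,119,60],[0,0,73.5,410,-51,119,60],[0,0,73.5,410,-51,119,60],[0,0,73.5,410,-51,119,60],[0,0,73.5,410,-51,119,60],[0,0,73.5,410,-51,119,60]]]}}

```text
clock: 2.33
tcp_pos: [0.5811, -0.3236, 0.1211]
orientation: [2.84, -1.343, 0.001]
contact_force: [0.2, 0.5, 0.6]
width: 0.0601
finger_force: 0.0
```

```bash
python3 go.py .582 -.322 .015 -50.5
python3 - <<'E'
from h import *
im=viewer.grab_frame("scene")[150:310,40:240,::-1]
cv2.imwrite("pics/s1.png",cv2.resize(im,None,fx=3.5,fy=3.5))
E
```

```text
turn [-0.  -0.1 -0.1] shift [ -0.7  -1.7 106.1]
t 2.33 tcp [ 0.5811 -0.3236  0.1211] w 0.06005785804918529 F [0.2 0.5 0.6] ff 0.0
```

View pics/s1.png

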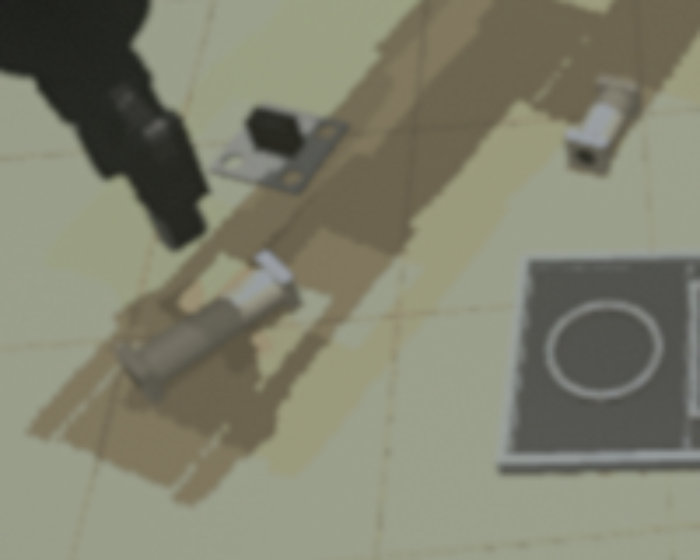

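The gripper, seen at about (180,230) in the crop, stands above the sleeve with its fingers across it. The way down is clear.

Request:
{"op": "drive_tool", "data": {"targets": [[[0,0,0,0,-1,40,60],[0,0,0,0,-1,75,60],[0,0,0,0,-1,95,60],[0,0,0,0,-1,105,60],[0,0,0,0,-1,105,60],[0,0,0,0,-1,105,60],[0,0,0,0,-1,105,10],[0,0,0,0,-1,105,10],[0,0,0,0,-1,105,10],[0,0,0,0,-1,105,10],[0,0,0,0,-1,105,10],[0,0,0,0,-1,105,10],[0,0,0,0,-1,105,10],[0,0,0,0,-1,105,10]]]}}

```text
clock: 3.55
tcp_pos: [0.5836, -0.3225, 0.0174]
orientation: [2.841, -1.341, 0.005]
contact_force: [-1.2, 0.1, 6.5]
width: 0.0213
finger_force: 59.1
```

Request:
{"op": "drive_tool", "data": {"targets": [[[0,0,0,0,0,-5,10],[0,0,0,0,0,-10,10],[0,0,0,0,0,-15,10],[0,0,0,0,0,-15,10],[0,0,0,0,0,-15,10]]]}}

```text
clock: 3.97
tcp_pos: [0.5829, -0.322, 0.0308]
orientation: [2.841, -1.341, 0.001]
contact_force: [0.9, 0.0, -0.9]
width: 0.0219
finger_force: 58.9
```

Run:
```python
from h import *
im=viewer.grab_frame("scene")[190:280,50:170,::-1]
cv2.imwrite("pics/s2.png",cv2.resize(im,None,fx=5,fy=5,interpolation=cv2.INTER_CUBIC))
```

```text
(no output)
```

View pics/s2.png

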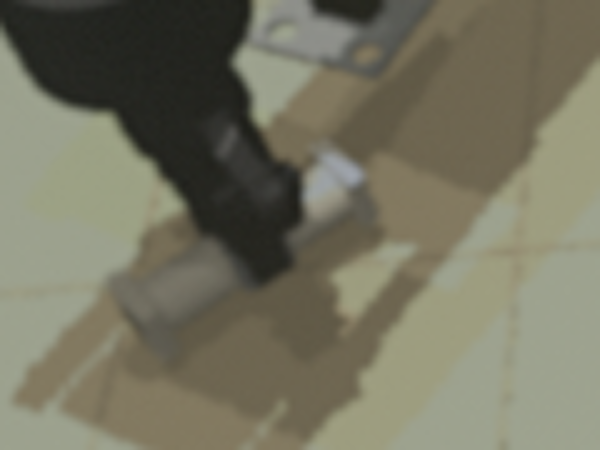

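The sleeve is held: the force reading of -0.9 N matches its weight, and the finger tips at about (265,260) are around the body. I'll carry it low over the caddy.

```bash
python3 go.py .636 .083 .056 -4.4
```

```text
turn [  0.   -0.  -46.1] shift [-278.6 -298.5  -25.7]
t 4.02 tcp [ 0.5827 -0.3218  0.0304] w 0.02187420078318153 F [-0.1  0.8 -0.5] ff 58.8603812456131
```

Request:
{"op": "drive_tool", "data": {"targets": [[[0,0,0,0,0,-26,10],[0,0,-3,-18,-20,-26,10],[0,0,-7,-39,-42,-26,10],[0,0,-10,-60,-64,-26,10],[0,0,-14,-82,-88,-26,10],[0,0,-18,-105,-112,-26,10],[0,0,-21,-128,-137,-26,10],[0,0,-25,-151,-162,-26,10],[0,0,-29,-174,-186,-26,10],[0,0,-33,-197,-211,-26,10],[0,0,-36,-219,-235,-26,10],[0,0,-40,-240,-257,-26,10],[0,0,-43,-258,-277,-26,10],[0,0,-45,-271,-290,-26,10],[0,0,-46,-278,-297,-26,10],[0,0,-46,-279,-299,-26,10],[0,0,-46,-279,-299,-26,10],[0,0,-46,-279,-299,-26,10]]]}}

```text
clock: 5.52
tcp_pos: [0.636, 0.0825, 0.0561]
orientation: [3.138, -0.126, -0.001]
contact_force: [0.2, -0.3, -1.2]
width: 0.0216
finger_force: 58.9
```

```bash
python3 go.py .636 .083 .025 -4.4
python3 - <<'E'
from h import *
im=viewer.grab_frame("scene")[180:300,210:360,::-1]
cv2.imwrite("pics/s3.png",cv2.resize(im,None,fx=4,fy=4,interpolation=cv2.INTER_CUBIC))
E
```

```text
turn [ 0.   0.  -0.2] shift [-0.1 -0.6 31.1]
t 5.52 tcp [0.636  0.0825 0.0561] w 0.021620870811705592 F [ 0.2 -0.3 -1.2] ff 58.850637674331665
```

View pics/s3.png

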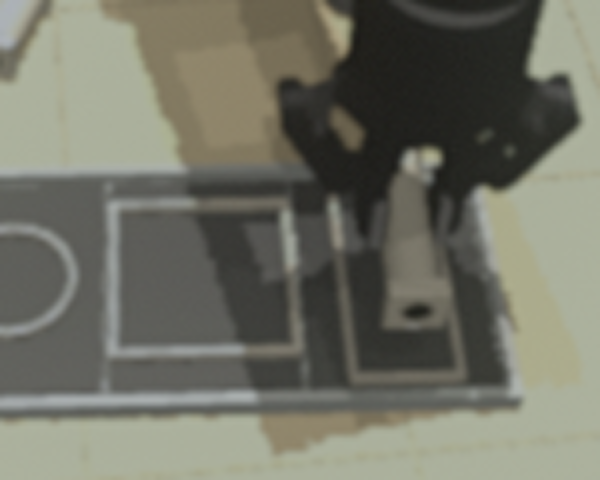

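The sleeve hangs level and lined up over the long rim, with its near flange at (415,300). I'll lower it slowly and watch the force.

Request:
{"op": "drive_tool", "data": {"targets": [[[0,0,0,0,0,8,10],[0,0,0,0,0,16,10],[0,0,0,0,0,22,10],[0,0,0,0,0,26,10],[0,0,0,0,0,29,10],[0,0,0,0,0,30,10],[0,0,0,0,0,30,10]]]}}

```text
clock: 6.15
tcp_pos: [0.6361, 0.0834, 0.026]
orientation: [3.139, -0.124, -0.001]
contact_force: [0.9, 0.3, -0.0]
width: 0.0217
finger_force: 58.8
```

Request:
{"op": "drive_tool", "data": {"targets": [[[0,0,0,0,0,1,10],[0,0,0,0,0,1.5,10],[0,0,0,0,0,1.5,10]]]}}

```text
clock: 6.4
tcp_pos: [0.6366, 0.0837, 0.0254]
orientation: [-3.139, 0.124, -0.002]
contact_force: [-1.5, -0.5, 1.8]
width: 0.0218
finger_force: 59.2
```

Contact: the force is now upward. I'll release with a small opening and lift straight up.

Request:
{"op": "drive_tool", "data": {"targets": [[[0,0,0,0,0,0,36],[0,0,0,0,0,0,36],[0,0,0,0,0,0,36],[0,0,0,0,0,0,36],[0,0,0,0,0,0,36],[0,0,0,0,0,-20,36],[0,0,0,0,0,-55,36],[0,0,0,0,0,-95,36],[0,0,0,0,0,-95,36],[0,0,0,0,0,-95,36]]]}}

```text
clock: 7.23
tcp_pos: [0.638, 0.0837, 0.1229]
orientation: [-3.138, 0.124, -0.01]
contact_force: [-0.4, 0.5, -0.1]
width: 0.036
finger_force: 0.0
```

```bash
python3 go.py .435 -.309 .12 63
```

```text
turn [  0.2  -0.4 -67.5] shift [-171.3  407.6    1.3]
t 7.23 tcp [0.638  0.0837 0.1229] w 0.03599929869736077 F [-0.4  0.5 -0.1] ff 0.0
```

Request:
{"op": "drive_tool", "data": {"targets": [[[0,0,-67.5,-171,408,2,50],[0,0,-67.5,-171,408,2,50],[0,0,-67.5,-171,408,2,50],[0,0,-67.5,-171,408,2,50],[0,0,-67.5,-171,408,2,50],[0,0,-67.5,-171,408,2,50],[0,0,-67.5,-171,408,2,50],[0,0,-67.5,-171,408,2,50],[0,0,-67.5,-171,408,2,50],[0,0,-67.5,-171,408,2,50],[0,0,-67.5,-171,408,2,50],[0,0,-67.5,-171,408,2,50],[0,0,-67.5,-171,408,2,50],[0,0,-67.5,-171,408,2,50],[0,0,-67.5,-171,408,2,50],[0,0,-67.5,-171,408,2,50]]]}}

```text
clock: 8.57
tcp_pos: [0.4341, -0.3081, 0.1175]
orientation: [-2.677, -1.643, 0.0]
contact_force: [-1.3, 0.7, 0.0]
width: 0.05
finger_force: 0.0
```

```bash
python3 go.py .435 -.309 .016 63;  python3 - <<'E'
from h import *
im=viewer.grab_frame("scene")[120:300,80:360,::-1]
cv2.imwrite("pics/s4.png",cv2.resize(im,None,fx=2.8,fy=2.8,interpolation=cv2.INTER_CUBIC))
E
```

```text
turn [-0.  -0.   0.1] shift [ -0.4   1.3 101.5]
t 8.57 tcp [ 0.4341 -0.3081  0.1175] w 0.049952959121683176 F [-1.3  0.7  0. ] ff 0.0
```

View pics/s4.png

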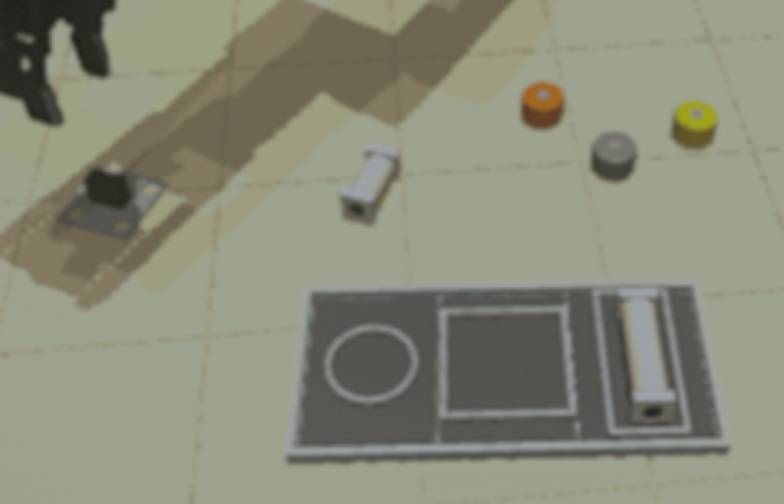

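The long sleeve lies inside the long rim, around (645,355). The gripper is above the holed plate at (110,195).

Request:
{"op": "drive_tool", "data": {"targets": [[[0,0,0,0,1,40,50],[0,0,0,0,1,75,50],[0,0,0,0,1,95,50],[0,0,0,0,1,101,50],[0,0,0,0,1,101,50],[0,0,0,0,1,101,50],[0,0,0,0,1,101,5],[0,0,0,0,1,101,5],[0,0,0,0,1,101,5],[0,0,0,0,1,101,5],[0,0,0,0,1,101,5],[0,0,0,0,1,101,5],[0,0,0,0,1,101,5],[0,0,0,0,1,101,5]]]}}

```text
clock: 9.78
tcp_pos: [0.4352, -0.3107, 0.0184]
orientation: [2.677, 1.639, 0.002]
contact_force: [0.2, 0.8, 6.4]
width: 0.0145
finger_force: 60.2
```

Request:
{"op": "drive_tool", "data": {"targets": [[[0,0,0,0,0,-10,5],[0,0,0,0,0,-30,5],[0,0,0,0,0,-50,5],[0,0,0,0,0,-60,5],[0,0,0,0,0,-60,5]]]}}

```text
clock: 10.2
tcp_pos: [0.4357, -0.3112, 0.0796]
orientation: [2.674, 1.638, 0.003]
contact_force: [0.4, 0.1, -1.0]
width: 0.0145
finger_force: 59.2
```

```bash
python3 go.py .628 -.012 .076 85.6
```

```text
turn [  0.3   0.1 -22.6] shift [353.9  35.2   3.5]
t 10.2 tcp [ 0.4357 -0.3112  0.0796] w 0.01449167272099158 F [ 0.4  0.1 -1. ] ff 59.217960834503174
```

Request:
{"op": "drive_tool", "data": {"targets": [[[0,0,-1,15,1,3,5],[0,0,-3,40,4,3,5],[0,0,-5,70,7,3,5],[0,0,-7,102,10,3,5],[0,0,-9,136,13,3,5],[0,0,-11,170,17,3,5],[0,0,-13,204,20,3,5],[0,0,-15,238,24,3,5],[0,0,-17,270,27,3,5],[0,0,-19,300,30,3,5],[0,0,-21,325,32,3,5],[0,0,-22.5,343,34,3,5],[0,0,-22.5,352,35,3,5],[0,0,-22.5,354,35,3,5],[0,0,-22.5,354,35,3,5],[0,0,-22.5,354,35,3,5]]]}}

```text
clock: 11.53
tcp_pos: [0.6255, -0.0116, 0.0733]
orientation: [-2.308, -2.13, 0.002]
contact_force: [-0.4, 0.0, -1.4]
width: 0.0143
finger_force: 59.2
```

```bash
python3 go.py .628 -.012 .026 85.6;  python3 - <<'E'
from h import *
im=viewer.grab_frame("scene")[170:300,170:350,::-1]
cv2.imwrite("pics/s5.png",cv2.resize(im,None,fx=4,fy=4,interpolation=cv2.INTER_CUBIC))
E
```

```text
turn [-0.1  0.  -0.2] shift [-0.2  2.6 47.3]
t 11.53 tcp [ 0.6255 -0.0116  0.0733] w 0.014263499848475513 F [-0.4  0.  -1.4] ff 59.16179358959198
```

View pics/s5.png

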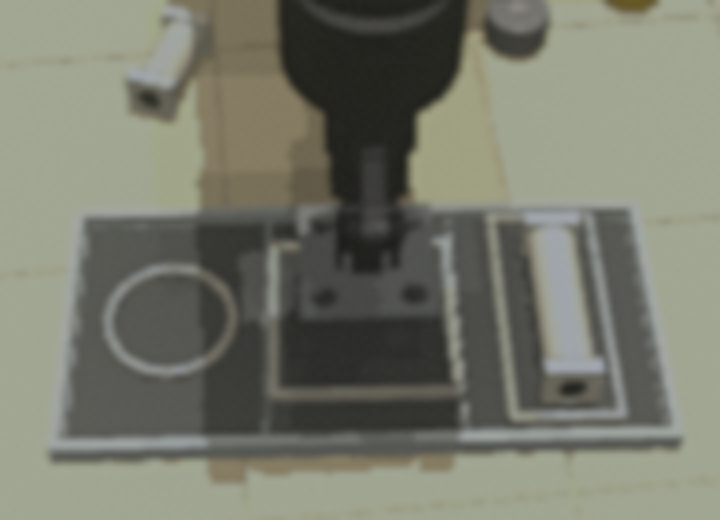

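The plate hangs level at (370,270), held above the square rim. I'll lower it.

Request:
{"op": "drive_tool", "data": {"targets": [[[0,0,0,0,2,12,5],[0,0,0,0,2,26,5],[0,0,0,0,2,36,5],[0,0,0,0,2,42,5],[0,0,0,0,2,45,5],[0,0,0,0,2,46.5,5],[0,0,0,0,2,46.5,5],[0,0,0,0,2,46.5,5]]]}}

```text
clock: 12.25
tcp_pos: [0.6289, -0.0109, 0.0277]
orientation: [2.307, 2.131, 0.001]
contact_force: [-0.4, -0.3, -0.7]
width: 0.0144
finger_force: 59.2
```

Request:
{"op": "drive_tool", "data": {"targets": [[[0,0,0,0,0,1,5],[0,0,0,0,0,1.5,5],[0,0,0,0,0,2,5],[0,0,0,0,0,2,5]]]}}

```text
clock: 12.58
tcp_pos: [0.6289, -0.0108, 0.0265]
orientation: [2.307, 2.131, 0.002]
contact_force: [-1.5, -0.3, 5.1]
width: 0.0146
finger_force: 60.0
```

Contact again. I'll release and lift.

Request:
{"op": "drive_tool", "data": {"targets": [[[0,0,0,0,0,0,34],[0,0,0,0,0,0,34],[0,0,0,0,0,0,34],[0,0,0,0,0,0,34],[0,0,0,0,0,0,34],[0,0,0,0,0,-20,34],[0,0,0,0,0,-55,34],[0,0,0,0,0,-93,60],[0,0,0,0,0,-93,60],[0,0,0,0,0,-93,60]]]}}

```text
clock: 13.42
tcp_pos: [0.6301, -0.0109, 0.121]
orientation: [2.305, 2.129, 0.006]
contact_force: [0.5, 0.0, -0.4]
width: 0.0595
finger_force: 0.0
```

```bash
python3 go.py .433 .101 .12 85.6
```

```text
turn [ 0.3 -0.  -0.1] shift [ 9.600e+01 -2.053e+02 -2.000e-01]
t 13.42 tcp [ 0.6301 -0.0109  0.121 ] w 0.0595213804821438 F [ 0.5  0.  -0.4] ff 0.0
```

Request:
{"op": "drive_tool", "data": {"targets": [[[0,0,0,96,-205,1,60],[0,0,0,96,-205,1,60],[0,0,0,96,-205,1,60],[0,0,0,96,-205,1,60],[0,0,0,96,-205,1,60],[0,0,0,96,-205,1,60],[0,0,0,96,-205,1,60],[0,0,0,96,-205,1,60],[0,0,0,96,-205,1,60],[0,0,0,96,-205,1,60]]]}}

```text
clock: 14.25
tcp_pos: [0.433, 0.1007, 0.117]
orientation: [2.308, 2.131, 0.0]
contact_force: [0.4, -0.5, 0.2]
width: 0.0596
finger_force: 0.0
```

```bash
python3 go.py .433 .101 .016 85.6
```

```text
turn [ 0.   0.  -0.2] shift [  0.3  -0.  101. ]
t 14.25 tcp [0.433  0.1007 0.117 ] w 0.05959904006843918 F [ 0.4 -0.5  0.2] ff 0.0
```

Request:
{"op": "drive_tool", "data": {"targets": [[[0,0,0,0,0,40,60],[0,0,0,0,0,75,60],[0,0,0,0,0,95,60],[0,0,0,0,0,101,60],[0,0,0,0,0,101,60],[0,0,0,0,0,101,60],[0,0,0,0,0,101,20],[0,0,0,0,0,101,20],[0,0,0,0,0,101,20],[0,0,0,0,0,101,20],[0,0,0,0,0,101,20],[0,0,0,0,0,101,20]]]}}

```text
clock: 15.25
tcp_pos: [0.433, 0.1012, 0.018]
orientation: [2.306, 2.13, 0.005]
contact_force: [0.2, -1.4, 4.1]
width: 0.0358
finger_force: 59.4
```

Request:
{"op": "drive_tool", "data": {"targets": [[[0,0,0,0,0,-10,20],[0,0,0,0,0,-30,20],[0,0,0,0,0,-55,20],[0,0,0,0,0,-65,20],[0,0,0,0,0,-65,20]]]}}

```text
clock: 15.67
tcp_pos: [0.4339, 0.1015, 0.0844]
orientation: [2.305, 2.129, 0.01]
contact_force: [-0.0, -0.1, 0.4]
width: 0.0355
finger_force: 59.9
```

```bash
python3 go.py .621 -.105 .085 85.6
```

```text
turn [ 0.4 -0.1 -0.1] shift [-191.1  202.9    0.5]
t 15.67 tcp [0.4339 0.1015 0.0844] w 0.03552452466131893 F [-0.  -0.1  0.4] ff 59.94059979915619
```

Request:
{"op": "drive_tool", "data": {"targets": [[[0,0,0,-8,8,0,20],[0,0,0,-25,26,0,20],[0,0,0,-45,48,0,20],[0,0,0,-68,72,0,20],[0,0,0,-91,97,0,20],[0,0,0,-114,121,0,20],[0,0,0,-136,144,0,20],[0,0,0,-158,167,0,20],[0,0,0,-176,187,0,20],[0,0,0,-187,199,0,20],[0,0,0,-191,203,0,20],[0,0,0,-191,203,0,20],[0,0,0,-191,203,0,20]]]}}

```text
clock: 16.75
tcp_pos: [0.6178, -0.1052, 0.0802]
orientation: [-2.306, -2.13, 0.002]
contact_force: [-0.0, 0.1, -0.9]
width: 0.0353
finger_force: 60.0
```

```bash
python3 go.py .621 -.105 .028 85.6;  python3 - <<'E'
from h import *
im=viewer.grab_frame("scene")[170:300,170:350,::-1]
cv2.imwrite("pics/s6.png",cv2.resize(im,None,fx=4,fy=4,interpolation=cv2.INTER_CUBIC))
E
```

```text
turn [-0.2 -0.  -0.2] shift [ 0.5  3.4 52.2]
t 16.75 tcp [ 0.6178 -0.1052  0.0802] w 0.03533190240693777 F [-0.   0.1 -0.9] ff 59.98063623905182
```

View pics/s6.png

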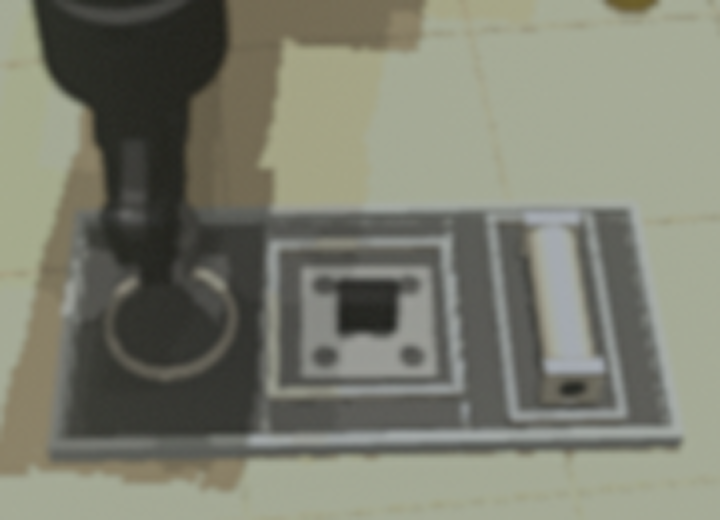

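The plate sits centred in the square rim at (368,320). The bumper is held in the shadow at about (160,240). I'll lower it.

Request:
{"op": "drive_tool", "data": {"targets": [[[0,0,0,0,3,12,20],[0,0,0,0,3,28,20],[0,0,0,0,3,40,20],[0,0,0,0,3,47,20],[0,0,0,0,3,51,20],[0,0,0,0,3,53,20],[0,0,0,0,3,53,20],[0,0,0,0,3,53,20]]]}}

```text
clock: 17.47
tcp_pos: [0.6223, -0.1057, 0.0287]
orientation: [2.307, 2.131, 0.001]
contact_force: [0.2, -0.2, -0.8]
width: 0.0351
finger_force: 60.0
```

Request:
{"op": "drive_tool", "data": {"targets": [[[0,0,0,0,0,1,20],[0,0,0,0,0,2,20],[0,0,0,0,0,3,20],[0,0,0,0,0,3,20]]]}}

```text
clock: 17.8
tcp_pos: [0.6223, -0.1058, 0.026]
orientation: [2.307, 2.131, 0.001]
contact_force: [-0.7, -0.1, 2.8]
width: 0.0357
finger_force: 60.4
```

Request:
{"op": "drive_tool", "data": {"targets": [[[0,0,0,0,0,0,50],[0,0,0,0,0,0,50],[0,0,0,0,0,0,50],[0,0,0,0,0,0,50],[0,0,0,0,0,0,50],[0,0,0,0,0,-20,50],[0,0,0,0,0,-55,50],[0,0,0,0,0,-95,50],[0,0,0,0,200,-120,50],[0,0,0,0,200,-120,50],[0,0,0,0,-200,-120,50],[0,0,0,0,-200,-120,50],[0,0,0,0,-200,-120,50],[0,0,0,0,-200,-120,50],[0,0,0,0,-200,-120,50],[0,0,0,0,-200,-120,50],[0,0,0,0,-200,-120,50],[0,0,0,0,-200,-120,50]]]}}

```text
clock: 19.3
tcp_pos: [0.415, -0.0886, 0.1448]
orientation: [-2.304, -2.127, 0.007]
contact_force: [-0.4, 0.3, -0.0]
width: 0.0502
finger_force: 0.0
```

Run:
```python
from h import *
g=lambda n,x0,y0,x1,y1,s:cv2.resize(np.clip(viewer.grab_frame(n)[y0:y1,x0:x1,::-1]*1.4,0,255).astype(np.uint8),None,fx=s,fy=s,interpolation=cv2.INTER_CUBIC)
a=g("scene",175,205,345,290,4); b=g("top",200,125,325,195,4)
b=np.pad(b,((0,0),(0,a.shape[1]-b.shape[1]),(0,0)))
cv2.imwrite("pics/f.png",np.vstack([a,b])[:600])
for t in("sleeve_long","plate_holed","bumper_round"):
  for c in("scene","top"):
    for d in mark_of(c,t)[:4]: print(c,t,np.round(d["position"],3),round(d["confidence"],2))
print(ctrl.sense()["tcp_pos"])
```

```text
scene sleeve_long [0.637 0.085 0.021] 0.93
scene plate_holed [ 0.628 -0.006  0.008] 0.65
top plate_holed [ 0.623 -0.01   0.012] 0.81
scene bumper_round [ 0.625 -0.106  0.007] 0.91
scene bumper_round [0.364 0.049 0.002] 0.77
scene bumper_round [ 0.403  0.176 -0.001] 0.75
top bumper_round [ 0.624 -0.106  0.005] 0.48
top bumper_round [0.398 0.178 0.004] 0.47
top bumper_round [ 0.362  0.048 -0.   ] 0.42
[ 0.42366854 -0.08995627  0.14513731]
```

View pics/f.png

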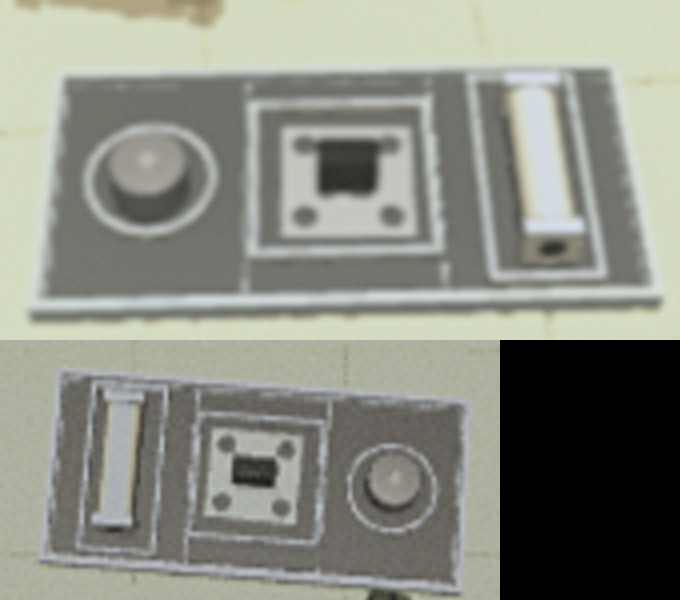

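All three parts lie flat inside their rims, within a few mm of centre: bumper at (150,165), plate at (348,180), sleeve at (545,165). I'll hand the job in.

```bash
python3 -c "
from rig import ctrl
print(ctrl.close_job())"
```

```text
the job is handed in; nothing more can be done
None
```

The long sleeve, holed plate and round bumper each lie flat and near-centred in their rims, the look-alikes were never touched, and the job was handed in at about 20 s; the hand-in call did not return a verdict.

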